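# Select the matching pair at the specimen stations

### The arm

A 6-joint arm with a two-finger parallel gripper is mounted at the origin on the work surface. World frame = base frame: x ahead of the robot, y to its left, z up, the work surface at z = 0. Lengths are in mm, angles in degrees, forces in N, time in s.
With the tool pointing down it reaches from about 300 to 850 mm from the base axis. Payload 4.2 kg.
Tool frame: the origin (TCP) lies between the finger pads; the fingertips stand 22 mm ahead of it and the grasp point (between the pads) lies 3 mm ahead of it; z points along the fingers, y is the direction in which the jaws open and shut (so a half turn about z gives the same grasp; the last joint's range is limited). The gripper opens to 91 mm and grips with 3 to 60 N. Pads are 32 mm wide; open, the fingers measure 118 mm over their backs; the gripper's body (76 mm by 178 mm) begins 60 mm behind the grasp point.
Start: joints at [-1.146, 18.312, 89.639, -0, 72.044, -1.146], TCP at [575.014, 0, 235.976] pointing down, gripper open.
Joint ranges: [-177.97, 177.97], [-48.28, 115.42], [12.27, 149.76], [-77.06, 257.06], [2.81, 150.46], [-146.56, 146.56]. Speed limits (degrees/s): [147.25, 147.25, 180, 180, 180, 180].

### API

Orientations are given as [roll, pitch, yaw] about the fixed x, y, z axes, in that order (R = Rz(yaw) Ry(pitch) Rx(roll)).
In Python, from workcell import * gives the robot as it stands.
- The arm moves only by the shell command python3 -m jog 'ROWS' [OPENING] [FORCE]. ROWS is text: rows parted by semicolons, each of 6 numbers parted by spaces: the shift along the tool's x, y, z in units of 0.5 m (1.0 is 0.5 m), then the turn, a rotation vector about the tool's x, y, z in units of pi/2 rad (1.0 is pi/2 rad). A call has 1 to 20 rows; each row is the pose to reach, as a shift and turn from the pose measured when the call began, along the tool's axes at that moment; what a row does not reach only later rows make up. A row lasts 1/12 s, in which the tool goes at most 41.7 mm and 7.16 degrees, less where a joint would pass 70% of its speed; a pose out of reach is approached as far as the arm can. A call with a number of a shift or a turn outside -1 to 1 is refused whole. A call with a gripper value outside its range is refused whole. OPENING is the opening, from -1 (shut) to 1 (fully open), set as the call begins (- or left out, the last holds). The fingers move at their own pace and stop on an object; FORCE is the grip in N (left out, the last holds). Time passes only in rows, so rows that repeat a pose let the fingers close. It gives the time, the measured TCP pose, the force and the opening at its end, in the units of the state.
- state(): the state, without advancing time (a new reading comes with each control period).
- grab_frame(name): name is "scene" or "side" or "wrist"; returns the picture (480x640x3 uint8, red, green, blue); there is no depth.
- calibration(name): a dict with "mtx" (3x3 intrinsics, pixels), "rvec" (rotation vector, rad) and "tvec" (3), from world to camera coordinates, as OpenCV has them. Camera axes: x right, y down, z forward; pixel columns grow to the right and rows downward; lengths in mm; the calibration is good to about 2 mm. A picture is of the moment at which its call begins: read the wrist's pose just before it. calibration takes no time and is no camera call; for the wrist camera it gives the pose at the moment of the call.
- job_done(): hands the job in, once; it reports no verdict.
Trained networks look in the newest picture that a camera, given by its name, has taken for a name from the list of things; names that differ only in an ending like _2 or _b are one class to them, and where a whole thing is asked for, a point or a joint stands for the part that bears it (a point fixed in the world has none). Each returns a list of dicts, best first, with "confidence" (0 to 1); they miss things now and then, are a little off and sometimes report something else, mostly with a low value. They report only what shows in the picture. A call takes as long as a camera call. They do not tell look-alikes from the thing itself.
- spot_in(query, camera): "rect" ([left, top, right, bottom] in pixels, round what is visible of it).
- tip_of(query, camera): "location" ([column, row] in pixels: a listed point, or the origin of a listed thing).
The state is a dict: "time_s": time; "qpos": joint angles; "qvel": joint speeds; "effort": joint torques, N m; "ee_pos": TCP position; "ee_rot": TCP orientation; "force": force on the tool from outside, world axes, zero at the start; "torque": the same for the moment, N m; "gripper_width": finger opening in mm.
Only numpy, scipy, OpenCV 4.12 (cv2) and the standard library are available. Lean on these libraries where they do the work, as an engineer would, in place of code of your own. Each camera call takes 0.05 s, during which the arm holds its last target. There are 200 camera calls.

### The job

Three specimen stations on the bench each carry a brass cartridge case and have a square push key in front of it. Select the matching pair for comparison: gently press in the keys of the two stations whose cases are the same long, necked kind (they stay in when pressed), in either order, and leave the key of the station with the short case out. Do not move or knock any of the cases or the other things on the bench, and draw back clear when both keys are in.

Things in the scene. Friction and masses are not known exactly. Their poses are not given: they have to be found in the camera images.
- station_a: white specimen station fixed to the bench, carrying a long necked brass case; 140 (x) x 90 (y) x 35 mm high, origin at the centre of its underside on the bench, z up. Push key centred 45 mm from the origin towards its -x; dark round stage 64 mm across, top 43 mm above the bench, centred 30 mm towards its +x. The three alike stations stand side by side in any order, turned up to 0.25 rad.
- key_a_top (a point): centre of the top face of the grey square push key of station_a, 28 x 28 mm; 51 mm above the bench when out, it moves straight down with the key; axes as the station's
- key_a (a joint): travel of that key in m: 0 fully out (as at the start), 0.012 fully in, where it meets a hard stop and still stands 4 mm proud of the station. About 3.5 N moves it; it has no spring and stays where it is left.
- case_a: loose specimen: brass cartridge case, 51 mm tall, 12 mm across, narrowing to a 9 mm neck at the top, upright on a round black mount 36 mm across and 12 mm high (together 63 mm tall); stands on the round stage of station_a; origin at the centre of the mount's underside, z up. Not to be disturbed.
- station_b: white specimen station fixed to the bench, carrying another long necked brass case, the same as on station_a; 140 (x) x 90 (y) x 35 mm high, origin at the centre of its underside on the bench, z up. Push key centred 45 mm from the origin towards its -x; dark round stage 64 mm across, top 43 mm above the bench, centred 30 mm towards its +x. The three alike stations stand side by side in any order, turned up to 0.25 rad.
- key_b_top (a point): centre of the top face of the grey square push key of station_b, 28 x 28 mm; 51 mm above the bench when out, it moves straight down with the key; axes as the station's
- key_b (a joint): travel of that key in m: 0 fully out (as at the start), 0.012 fully in, where it meets a hard stop and still stands 4 mm proud of the station. About 3.5 N moves it; it has no spring and stays where it is left.
- case_b: loose specimen: brass cartridge case, 51 mm tall, 12 mm across, narrowing to a 9 mm neck at the top, upright on a round black mount 36 mm across and 12 mm high (together 63 mm tall); stands on the round stage of station_b; origin at the centre of the mount's underside, z up. Not to be disturbed.
- station_c: white specimen station fixed to the bench, carrying the short straight brass case (the odd one); 140 (x) x 90 (y) x 35 mm high, origin at the centre of its underside on the bench, z up. Push key centred 45 mm from the origin towards its -x; dark round stage 64 mm across, top 43 mm above the bench, centred 30 mm towards its +x. The three alike stations stand side by side in any order, turned up to 0.25 rad.
- key_c_top (a point): centre of the top face of the grey square push key of station_c, 28 x 28 mm; 51 mm above the bench when out, it moves straight down with the key; axes as the station's
- key_c (a joint): travel of that key in m: 0 fully out (as at the start), 0.012 fully in, where it meets a hard stop and still stands 4 mm proud of the station. About 3.5 N moves it; it has no spring and stays where it is left.
- case_c: loose specimen: brass cartridge case, 19 mm tall, 12 mm across, straight, upright on a round black mount 36 mm across and 12 mm high (together 31 mm tall); stands on the round stage of station_c; origin at the centre of the mount's underside, z up. Not to be disturbed.
- loupe: loose black magnifier loupe standing on the bench beside the stations, 38 mm across, 42 mm tall, origin at the centre of its underside. Bystander.
- jar: loose small closed jar standing beyond the stations, 44 mm across, 55 mm tall, origin at the centre of its underside. Bystander.
- tray: loose low grey divided tray beside the stations, 120 (x) x 80 (y) x 25 mm, origin at the centre of its underside. Bystander.
There are look-alikes about, which are no part of the job. Leave any orange look-alike of the station_c alone. What is shaped like the station_b but green is not meant.

How it is judged (in metres and radians):
At the end, for the whole second after the job is handed in: The keys of the two stations with long cases are in by more than 7 of their 12 mm, the key of the station with the short case is out (less than 2 mm in), the cases stand upright within 8 mm and the loupe, jar and tray within 12 mm of where they began, all at rest (value of joint each of key_a, key_b above 0.007 m and value of joint key_c below 0.002 m and distance of each of case_a, case_b, case_c from where it was at the start of the episode below 0.008 m and distance of each of loupe, jar, tray from where it was at the start of the episode below 0.012 m and linear speed of each of case_a, case_b, case_c, loupe, jar, tray below 0.02 m/s and angle between each of case_a, case_b, case_c, loupe, jar, tray's own z axis and vertical below 0.25 rad); the robot touches nothing.
It fails at once if the key of the station with the short case is pressed in by more than 2 mm (value of joint key_c above 0.002 m).
It fails at once if the robot presses on a station or its key with more than 30 N (contact force between any of the arm, the fingers and station_a above 30 N or contact force between any of the arm, the fingers and station_b above 30 N or contact force between any of the arm, the fingers and station_c above 30 N).
It fails at once if a cartridge case is moved by more than 8 mm, lifted or tipped (distance of any of case_a, case_b, case_c from where it was at the start of the episode above 0.008 m or angle between any of case_a, case_b, case_c's own z axis and vertical above 0.25 rad).
It fails at once if the loupe, jar or tray is moved by more than 12 mm, lifted or tipped (distance of any of loupe, jar, tray from where it was at the start of the episode above 0.012 m or angle between any of loupe, jar, tray's own z axis and vertical above 0.25 rad).
It also fails if it takes over 42 s, if anything falls off the work surface, if the arm or the gripper's body presses on something with over 40 N, if the wrist force passes 120 N, or if a joint passes its speed limit or range.

## Working session

There is one attempt and no reset: what is moved stays moved. The work goes in short steps, Python scripts to look and compute and a shell command to move; the robot and the scene stay as the last step left them, time stands still between calls to the robot, and variables do not carry over. Pictures are saved under pics/ and viewed, about 8 in all and at most 12, crops included, and the job is handed in when it is done.

```bash
mkdir -p pics; cat > h.py <<'E'
from workcell import *
import numpy as np, cv2
def ray(name,px):
    c=calibration(name);K=np.array(c["mtx"],float);R,_=cv2.Rodrigues(np.array(c["rvec"],float));t=np.array(c["tvec"],float).ravel()
    d=R.T@np.linalg.inv(K)@np.array([px[0],px[1],1.]);return -R.T@t,d
def at(name,px,z):
    o,d=ray(name,px);return o+d*(z-o[2])/d[2]
def proj(name,P):
    c=calibration(name);return cv2.projectPoints(np.array(P,float).reshape(-1,1,3),np.array(c["rvec"],float),np.array(c["tvec"],float),np.array(c["mtx"],float),None)[0].reshape(-1,2)
def save(name,f,img=None):
    i=grab_frame(name) if img is None else img
    cv2.imwrite("pics/"+f,cv2.cvtColor(i,cv2.COLOR_RGB2BGR));return i
E
python3 - <<'E'
from h import *
np.set_printoptions(precision=1,suppress=True)
ims=[]
for n in ["scene","side","wrist"]:
    ims.append(save(n,n+"0.png"))
    for q,z in [("key_a_top",51),("case_a",43),("case_c",43),("station_a",0)]:
        for d in tip_of(q,n):
            print(n,q,round(d["confidence"],2),np.array(d["location"]),at(n,d["location"],z))
s=state();print(s["time_s"],s["ee_pos"],s["ee_rot"],s["force"])
E
```

```text
scene key_a_top 0.41 [299.  200.3] [462.3  26.7  51. ]
scene case_a 0.77 [318.2 217.6] [539.2  26.6  43. ]
scene case_a 0.48 [260.5 284.6] [ 638.5 -203.7   43. ]
scene case_a 0.45 [415.1 201.6] [644.7 248.1  43. ]
scene case_c 0.77 [318.2 217.6] [539.2  26.6  43. ]
scene case_c 0.48 [260.5 284.6] [ 638.5 -203.7   43. ]
scene case_c 0.45 [415.1 201.6] [644.7 248.1  43. ]
scene station_a 0.87 [289.2 356.4] [ 798.8 -248.3   -0. ]
scene station_a 0.83 [465.1 247. ] [807.3 253.4   0. ]
scene station_a 0.77 [312.9 224.9] [510.   30.7   0. ]
scene station_a 0.7 [397.  215.4] [617.7 215.6  -0. ]
scene station_a 0.67 [256.8 293.4] [ 617.2 -204.7    0. ]
side key_a_top 0.64 [249.5 276.6] [463.2  14.8  51. ]
side case_a 0.79 [277.1 258.6] [539.2  23.8  43. ]
side case_a 0.77 [388.1 302.9] [ 635.5 -209.3   43. ]
side case_a 0.58 [261.1 187.6] [649.7 236.5  43. ]
side case_c 0.79 [277.1 258.6] [539.2  23.8  43. ]
side case_c 0.77 [388.1 302.9] [ 635.5 -209.3   43. ]
side case_c 0.58 [261.1 187.6] [649.7 236.5  43. ]
side station_a 0.92 [450.8 282.9] [ 804.1 -241.1    0. ]
side station_a 0.88 [307.4 174.4] [804.7 246.2   0. ]
side station_a 0.78 [264.9 280. ] [503.1  23.6   0. ]
side station_a 0.76 [254.  208.3] [617.  226.9   0. ]
side station_a 0.65 [373.1 320.1] [ 608.2 -200.5    0. ]
wrist key_a_top 0.74 [199.8 197.3] [464.6  20.8  51. ]
wrist case_a 0.97 [281.5 191.4] [538.4  24.9  43. ]
wrist case_a 0.85 [380.6 397.5] [ 641.4 -205.1   43. ]
wrist case_c 0.97 [281.5 191.4] [538.4  24.9  43. ]
wrist case_c 0.85 [380.6 397.5] [ 641.4 -205.1   43. ]
wrist station_a 0.73 [346.  371.8] [ 605.8 -203.7    0. ]
wrist station_a 0.6 [256.9 184.9] [508.4  24.5   0. ]
0.75 [575.  -0. 236.] [180.   0.  90.] [ 0.6 -0.4  0.1]
```

View pics/scene0.png

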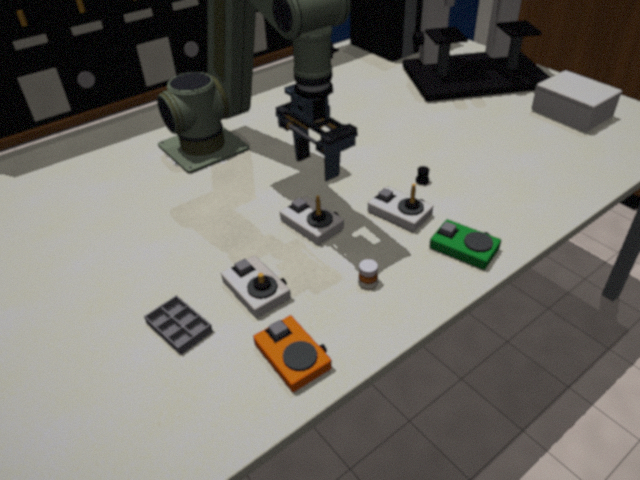

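View pics/wrist0.png

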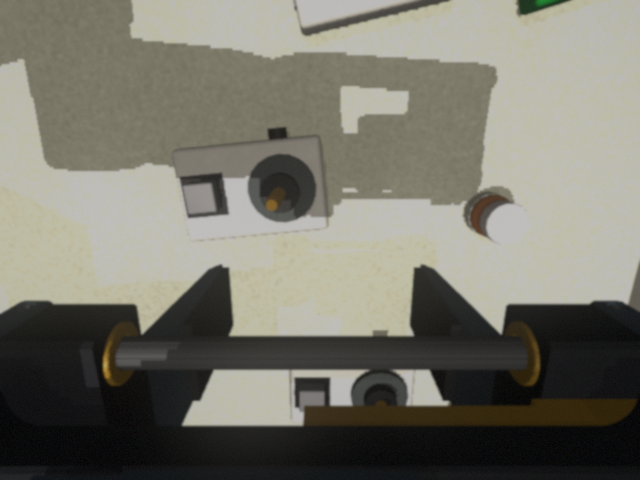

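The scene and wrist views show white stations with long cases in the middle (scene px ~318,210) and on the left (~412,195). The short case is on the right (~260,283). The orange and green look-alikes stay alone. I'll shut the gripper and look at the left station from above.

```bash
python3 -m jog '0.1 0 0 0 0 0; 0.2 0 0 0 0 0; 0.3 0 0 0 0 0; 0.4 0 0 0 0 0; 0.4 0 0 0 0 0; 0.4 0 0 0 0 0; 0.4 0 0 0 0 0' -1 10
python3 - <<'E'
from h import *
np.set_printoptions(precision=1,suppress=True)
n="wrist";save(n,"wrist1.png")
print("cam",ray(n,(320,240)))
for q,z in [("key_a_top",51),("case_a",43),("station_a",0)]:
    for d in tip_of(q,n): print(q,round(d["confidence"],2),np.array(d["location"]),at(n,d["location"],z))
s=state();print(s["time_s"],s["ee_pos"],s["ee_rot"],s["force"],s["gripper_width"])
E
```

```text
time_s: 1.33
ee_pos: [574.7, 201.5, 235.7]
ee_rot: [-180.0, 0.0, 90.2]
force: [-0.9, -0.3, -0.0]
gripper_width: 47.3
cam (array([574.9, 282.2, 384.1]), array([-0. , -0.3, -1. ]))
case_a 0.96 [288.6 373.9] [539.8  24.2  43. ]
case_a 0.77 [400.7 189.5] [649.2 225.3  43. ]
station_a 0.65 [361.5 189.8] [617.6 217.8   0. ]
1.5333 [575.1 198.6 236.1] [180.    0.   89.9] [ 0.2 -0.8 -1. ] 31.06345096499018
```

View pics/wrist1.png

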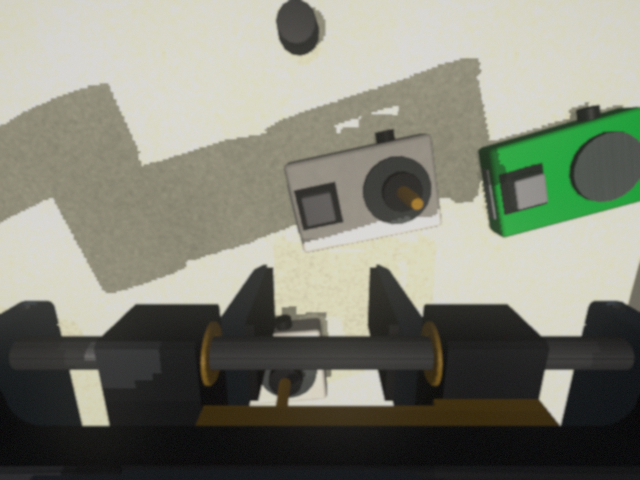

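The wrist view shows the left station's key top at about px (319,208), with the long case standing at about (398,190). The tool camera is well above everything.

```bash
python3 - <<'E'
from h import *
i=cv2.imread("pics/wrist1.png")
hsv=cv2.cvtColor(i[185:230,295:345],cv2.COLOR_BGR2GRAY)
m=(hsv>60)&(hsv<115)
k=at("wrist",(319,208),51);c=at("wrist",(396,190),43)
print(k,c,np.linalg.norm((k-c)[:2]),state()["ee_pos"])
E
python3 -m jog '0 0 0 0 0 -0.08; 0 0 0 0 0 -0.16; 0 0 0 0 0 -0.24; 0 0 0 0 0 -0.32; 0 0 0 0 0 -0.4; 0 0 0 0 0 -0.48; 0 0 0 0 0 -0.56; 0 0 0 0 0 -0.64; 0 0 0 0 0 -0.72; 0 0 0 0 0 -0.8; 0 0 0 0 0 -0.88; 0 0 0 0 0 -0.94; 0 0 0 0 0 -1; 0 0 0 0 0 -1; 0 0 0 0 0 -1; 0 0 0 0 0 -1'
```

```text
[573.43213475 209.36953004  51.        ] [644.98485898 224.62061141  43.        ] 73.16001522698532 [575.09876707 198.58785819 236.05510115]
time_s: 2.87
ee_pos: [575.2, 197.8, 236.2]
ee_rot: [-180.0, 0.0, 179.7]
force: [-0.1, -0.1, 0.3]
gripper_width: 0.5
```

```bash
python3 -m jog '0.004 0.023 0 0 0 0; 0.004 0.023 0.06 0 0 0; 0.004 0.023 0.12 0 0 0; 0.004 0.023 0.18 0 0 0; 0.004 0.023 0.23 0 0 0; 0.004 0.023 0.27 0 0 0; 0.004 0.023 0.29 0 0 0; 0.004 0.023 0.29 0 0 0; 0.004 0.023 0.29 0 0 0; 0.004 0.023 0.29 0 0 0'
python3 - <<'E'
from h import *
a=save("wrist","x.png");b=grab_frame("side")
p=proj("side",[[573,209,51]])[0].astype(int);x,y=p
c=cv2.resize(b[max(y-60,0):y+60,max(x-80,0):x+80],(640,480),interpolation=cv2.INTER_CUBIC)
save("","near.png",cv2.resize(np.vstack([a,c]),(400,600)))
print(p,state()["ee_pos"],state()["force"])
E
```

```text
time_s: 3.7
ee_pos: [574.4, 209.8, 92.7]
ee_rot: [180.0, 0.2, 179.7]
force: [-0.1, -0.8, -0.1]
gripper_width: 0.3
[240 204] [574.33754359 209.66953877  92.9074275 ] [-0.01394968 -0.47684226 -0.48556003]
```

View pics/near.png

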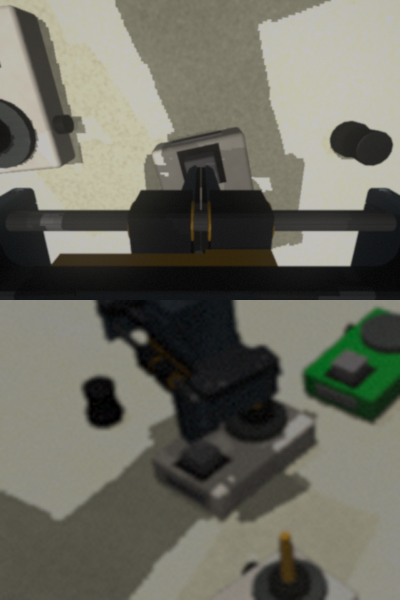

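The wrist half (top) shows the closed fingers in front of the left key. The side half (bottom) shows the key at about (203,458), a few px from where I predicted it. I'll overlay the key model to settle that.

```bash
python3 - <<'E'
from h import *
out=[]
for n in ["wrist","side"]:
    a=grab_frame(n)
    for d in tip_of("key_a_top",n): print(n,d["confidence"],d["location"],at(n,d["location"],51))
    S=4 if n=="wrist" else 8
    k=np.array([573.4,209.4,0]);th=.2;R=np.array([[np.cos(th),-np.sin(th)],[np.sin(th),np.cos(th)]])
    def rect(cx,cy,w,h,z): 
        q=np.array([[-w,-h],[w,-h],[w,h],[-w,h]])/2+[cx,cy]; return np.c_[q@R.T+k[:2],np.full(4,z)]
    c=proj(n,[[573.4,209.4,51]])[0]; x0,y0=(c-np.array([300/S,200/S])).astype(int)
    i=cv2.resize(a[y0:y0+400//S,x0:x0+600//S],None,fx=S,fy=S,interpolation=cv2.INTER_CUBIC)
    i=cv2.convertScaleAbs(i,alpha=1.8)
    for r,col in [(rect(0,0,28,28,51),(255,0,0)),(rect(45,0,140,90,35),(0,255,0))]:
        p=((proj(n,r)-[x0,y0]+.5)*S).astype(np.int32); cv2.polylines(i,[p],True,col,1)
    out.append(cv2.resize(i,(600,300)))
save("","ov.png",np.vstack(out))
E
```

```text
wrist 0.25 [336.8, 306.2] [589.59210584 218.17023605  51.        ]
side 0.57 [251.3, 272.8] [471.70909138  20.72264203  51.        ]
side 0.47 [272.6, 257.4] [530.02792052  26.66165451  51.        ]
```

View pics/ov.png

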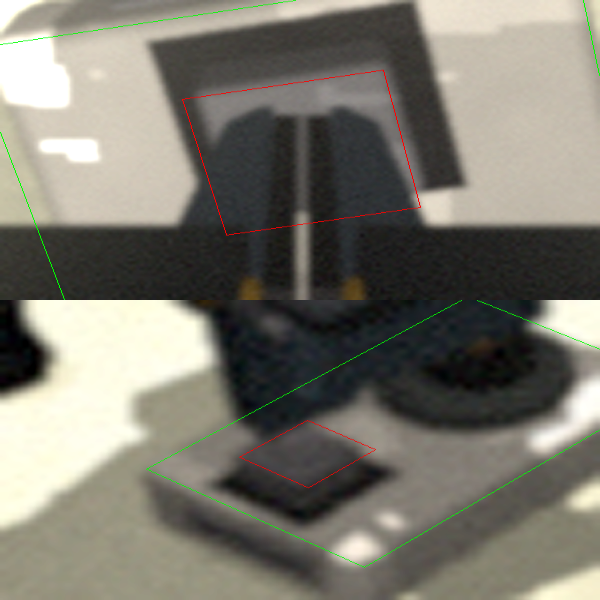

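The overlay agrees to about 2 mm in both views. I'll press slowly, aiming for 10 mm of travel.

```bash
python3 -m jog '0.002 0 0.02 0 0 0; 0.002 0 0.034 0 0 0; 0.002 0 0.038 0 0 0; 0.002 0 0.041 0 0 0; 0.002 0 0.044 0 0 0; 0.002 0 0.047 0 0 0; 0.002 0 0.05 0 0 0; 0.002 0 0.053 0 0 0; 0.002 0 0.056 0 0 0; 0.002 0 0.058 0 0 0; 0.002 0 0.059 0 0 0; 0.002 0 0.06 0 0 0; 0.002 0 0.06 0 0 0; 0.002 0 0.06 0 0 0'
```

```text
time_s: 5.17
ee_pos: [573.4, 209.5, 61.9]
ee_rot: [180.0, 0.2, 179.7]
force: [0.5, -0.6, -0.9]
gripper_width: 0.1
```

```bash
python3 -m jog '0 0 -0.03 0 0 0; 0 0 -0.1 0 0 0; 0 0 -0.17 0 0 0; 0 0 -0.24 0 0 0; 0 0 -0.24 0 0 0; 0.03 -0.06 -0.24 0 0 0; 0.07 -0.12 -0.24 0 0 0; 0.11 -0.18 -0.24 0 0 0; 0.15 -0.24 -0.24 0 0 0; 0.18 -0.3 -0.24 0 0 0; 0.21 -0.36 -0.24 0 0 0; 0.219 -0.378 -0.24 0 0 0; 0.219 -0.378 -0.24 0 0 0; 0.219 -0.378 -0.24 0 0 0; 0.219 -0.378 -0.2 0 0 0; 0.219 -0.378 -0.15 0 0 0; 0.219 -0.378 -0.1 0 0 0; 0.219 -0.378 -0.06 0 0 0; 0.219 -0.378 -0.06 0 0 0; 0.219 -0.378 -0.06 0 0 0'
cat > ov.py <<'E'
from h import *
import sys
kx,ky,th,z,f=*map(float,sys.argv[1:5]),sys.argv[5]
print(state()["ee_pos"],state()["force"])
out=[]
for n in sys.argv[6:]:
    a=grab_frame(n); S=4 if n=="wrist" else 8
    k=np.array([kx,ky]);R=np.array([[np.cos(th),-np.sin(th)],[np.sin(th),np.cos(th)]])
    def rect(cx,cy,w,h,z):
        q=np.array([[-w,-h],[w,-h],[w,h],[-w,h]])/2+[cx,cy]; return np.c_[q@R.T+k,np.full(4,z)]
    c=proj(n,[[kx,ky,51]])[0]; x0,y0=(c-np.array([300/S,200/S])).astype(int)
    i=cv2.resize(a[y0:y0+400//S,x0:x0+600//S],None,fx=S,fy=S,interpolation=cv2.INTER_CUBIC)
    i=cv2.convertScaleAbs(i,alpha=1.8)
    for r,col in [(rect(0,0,28,28,z),(255,0,0)),(rect(45,0,140,90,35),(0,255,0))]:
        p=((proj(n,r)-[x0,y0]+.5)*S).astype(np.int32); cv2.polylines(i,[p],True,col,1)
    out.append(cv2.resize(i,(600,300)))
save("",f,np.vstack(out))
E
python3 ov.py 464 20.5 0.055 51 ov2.png wrist side
```

```text
time_s: 6.83
ee_pos: [463.4, 22.2, 90.8]
ee_rot: [180.0, 0.1, 179.8]
force: [-0.1, 0.4, 1.3]
gripper_width: 0.5
[463.4371065   22.17038898  90.76110647] [-0.09783071  0.37097639  1.25649611]
```

View pics/ov2.png

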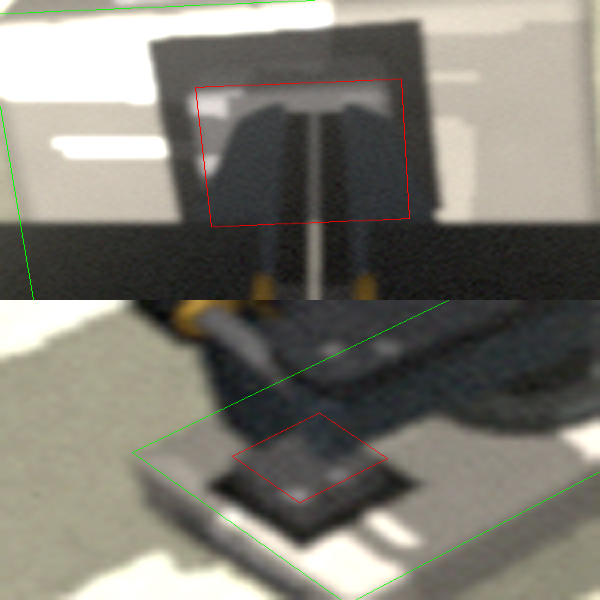

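The overlay on the middle key (wrist red square against the key, side view likewise) agrees within about 2 mm. Now pressing.

```bash
python3 -m jog '0 -0.003 0.016 0 0 0; 0 -0.003 0.03 0 0 0; 0 -0.003 0.034 0 0 0; 0 -0.003 0.037 0 0 0; 0 -0.003 0.04 0 0 0; 0 -0.003 0.043 0 0 0; 0 -0.003 0.046 0 0 0; 0 -0.003 0.049 0 0 0; 0 -0.003 0.052 0 0 0; 0 -0.003 0.054 0 0 0; 0 -0.003 0.056 0 0 0; 0 -0.003 0.057 0 0 0; 0 -0.003 0.057 0 0 0; 0 -0.003 0.057 0 0 0'
```

```text
time_s: 8.1
ee_pos: [464.9, 20.3, 63.8]
ee_rot: [180.0, 0.4, 179.8]
force: [0.1, -0.2, -0.6]
gripper_width: 0.0
```

```bash
python3 -m jog '0 0 0.001 0 0 0; 0 0 0.002 0 0 0; 0 0 0.003 0 0 0; 0 0 0.003 0 0 0'; python3 -m jog '0 0 -0.03 0 0 0; 0 0 -0.1 0 0 0; 0 0 -0.17 0 0 0; 0 0 -0.24 0 0 0; 0 0 -0.3 0 0 0; 0.06 0 -0.32 0 0 0; 0.12 0 -0.32 0 0 0; 0.18 0 -0.32 0 0 0; 0.18 0 -0.32 0 0 0; 0.18 0 -0.32 0 0 0'
python3 - <<'E'
from h import *
np.set_printoptions(precision=1,suppress=True)
print(state()["ee_pos"],state()["force"])
a=grab_frame("side");b=grab_frame("scene")
for n in ["side","scene"]:
    for q in ["case_a","loupe","jar","tray"]:
        print(n,q,[at(n,d["location"],43 if q=="case_a" else 0) for d in tip_of(q,n)])
o=[]
S=8
for n,im in [("side",a),("scene",b)]:
    r=[]
    for x,y in [(573.4,209.4),(464,20.5)]:
        c=proj(n,[[x,y,45]])[0].astype(int)
        r.append(cv2.resize(im[c[1]-18:c[1]+18,c[0]-24:c[0]+24],(390,292),interpolation=cv2.INTER_CUBIC))
    o.append(np.hstack(r))
save("","end.png",cv2.convertScaleAbs(np.vstack(o),alpha=1.6))
E
```

```text
time_s: 8.43
ee_pos: [465.1, 20.4, 62.3]
ee_rot: [180.0, 0.4, 179.8]
force: [-0.7, -0.5, 2.3]
gripper_width: 0.3
time_s: 9.27
ee_pos: [373.4, 20.6, 221.8]
ee_rot: [179.9, 0.5, 179.8]
force: [0.2, -0.2, 0.0]
gripper_width: 0.5
[373.4  20.6 221.8] [ 0.2 -0.2  0. ]
side case_a [array([540.2,  27. ,  43. ]), array([649.1, 230.6,  43. ]), array([ 638.9, -208. ,   43. ])]
side loupe [array([557.8, 359.2,  -0. ])]
side jar [array([742.1,  -4.2,   0. ])]
side tray [array([ 591.5, -380.3,    0. ])]
scene case_a [array([529.4,  27.6,  43. ]), array([637.7, 243.7,  43. ]), array([ 640.7, -199.7,   43. ]), array([462.7,  23.9,  43. ]), array([ 650.8, -217.3,   43. ])]
scene loupe [array([542.6, 373.2,   0. ])]
scene jar [array([749.9,  -2.2,   0. ])]
scene tray [array([ 592.7, -378.1,    0. ]), array([625.8, 214.4,   0. ])]
```

View pics/end.png

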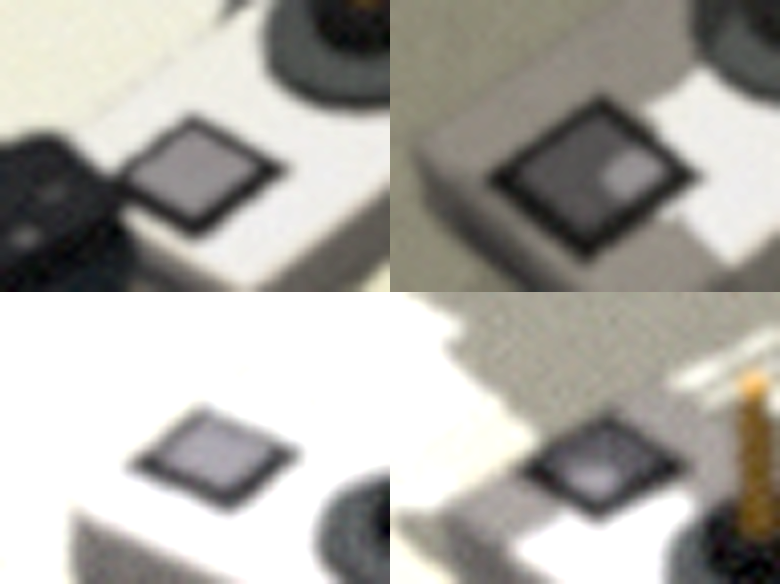

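Both keys now sit low and centred in their dark frames in both views (before, they stood proud and off-centre). The cases stand where they were. Handing in.

```bash
python3 -m jog '0 0 0 0 0 0; 0 0 0 0 0 0; 0 0 0 0 0 0; 0 0 0 0 0 0'; python3 -c "
from workcell import *
print(job_done())"
```

```text
time_s: 10.1
ee_pos: [374.3, 20.6, 221.5]
ee_rot: [180.0, 0.4, 179.8]
force: [-0.0, 0.0, -0.0]
gripper_width: 0.5
the job is handed in; nothing more can be done
None
```

I pressed in the keys of the two stations with long cases (left and middle) using the closed fingers. I then drew back clear and handed the job in at about 10 s. The short-case station on the right and the orange and green look-alikes were not touched.

- **Keys:** the fingertip heights imply about 11 mm of travel on each key. Both keys sit low in their frames in the side and scene pictures.
- **Force:** readings at the ends of the presses were 2.5 N or less. The peak during each press was not recorded.
- **Cases:** their positions in the last pictures agree with the start to a few mm in the side view. The scene view's network fixes were about 10 mm off for the two long cases, and one was similarly different from the side view at the start. I put that down to detection scatter.
- **Loupe, jar and tray:** I checked these only at the end. Nothing was moved near them, but there is no start measurement to compare against. The two cameras' fixes for the loupe disagreed by about 20 mm.

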